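Push the grinder inserts home in three pepper-mill bodies

TASK

Three wooden pepper-mill bodies on the grey tray have a black-topped insert still standing proud of the neck. With the fingertips gently push each insert's top straight down until its flange sits fully home on the neck's rim: first on the tallest of the three, then on the middle one, last on the shortest. Do not pick up, tip or shift the mills, leave everything else as it is, and finish clear of everything.

Things in the scene. Friction and masses are not known exactly. Their poses are not given: they have to be found in the camera images.
- tray: fixed grey plastic tray, 290 (its x) by 420 (its y) mm, floor 6 mm above the table, lip 14 mm high; origin at the centre of its underside. All mills and spare inserts stand on it; it lies elsewhere and turned in each run.
- mill_tall: loose turned beech mill body, 190 mm high to the rim of its neck, tallest of the three with an insert; foot 58 mm, neck 50 mm in diameter, about 0.32 kg; origin at the centre of its underside, z up. Stands upright on the tray in any of three places, at least 105 mm between axes.
- tall_top (a point): centre of the flat top of this mill's insert: a black button 38 mm across standing 15 mm above a black flange 48 mm across and 4 mm thick, on a steel stem 34 mm across that slides in the neck. The point moves with the button: 219 mm above the mill's underside when the insert is fully proud, 209 mm when home and let go. The button is sprung: it gives up to 12 mm into the flange at 1.5 N/mm and comes back up when let go.
- cap_tall (a joint): how far this insert has been pushed into the neck, m: 0 fully proud (10 mm gap under the flange), 0.010 home (flange on the rim, a stop); starts at 0 to 0.002. A stiff sliding fit: about 3 N on the button starts it down, and it stays where it is left. After the flange is home, only the sprung button still gives, so the force then climbs above 5 N, and sharply past 18 N where the button has no more give. Press slowly, 15 mm/s or so, and stop soon after 5 N.
- mill_middle: loose turned beech mill body, 155 mm high to the rim of its neck, middle height of the three with an insert; foot 58 mm, neck 50 mm in diameter, about 0.26 kg; origin at the centre of its underside, z up. Stands upright on the tray in any of three places, at least 105 mm between axes.
- middle_top (a point): centre of the flat top of this mill's insert: a black button 38 mm across standing 15 mm above a black flange 48 mm across and 4 mm thick, on a steel stem 34 mm across that slides in the neck. The point moves with the button: 184 mm above the mill's underside when the insert is fully proud, 174 mm when home and let go. The button is sprung: it gives up to 12 mm into the flange at 1.5 N/mm and comes back up when let go.
- cap_middle (a joint): how far this insert has been pushed into the neck, m: 0 fully proud (10 mm gap under the flange), 0.010 home (flange on the rim, a stop); starts at 0 to 0.002. A stiff sliding fit: about 3 N on the button starts it down, and it stays where it is left. After the flange is home, only the sprung button still gives, so the force then climbs above 5 N, and sharply past 18 N where the button has no more give. Press slowly, 15 mm/s or so, and stop soon after 5 N.
- mill_short: loose turned beech mill body, 120 mm high to the rim of its neck, shortest of the three with an insert; foot 58 mm, neck 50 mm in diameter, about 0.2 kg; origin at the centre of its underside, z up. Stands upright on the tray in any of three places, at least 105 mm between axes.
- short_top (a point): centre of the flat top of this mill's insert: a black button 38 mm across standing 15 mm above a black flange 48 mm across and 4 mm thick, on a steel stem 34 mm across that slides in the neck. The point moves with the button: 149 mm above the mill's underside when the insert is fully proud, 139 mm when home and let go. The button is sprung: it gives up to 12 mm into the flange at 1.5 N/mm and comes back up when let go.
- cap_short (a joint): how far this insert has been pushed into the neck, m: 0 fully proud (10 mm gap under the flange), 0.010 home (flange on the rim, a stop); starts at 0 to 0.002. A stiff sliding fit: about 3 N on the button starts it down, and it stays where it is left. After the flange is home, only the sprung button still gives, so the force then climbs above 5 N, and sharply past 18 N where the button has no more give. Press slowly, 15 mm/s or so, and stop soon after 5 N.
- open_left: loose mill body, 120 mm high, 58 mm across, with an open neck and no insert, on the tray's far side; leave alone. Origin at the centre of its underside.
- open_right: loose mill body, 120 mm high, 58 mm across, with an open neck and no insert, on the tray's far side; leave alone. Origin at the centre of its underside.
- spare_left: loose spare insert lying button down, stem up, near the tray's robot-side edge: 48 mm across, 39 mm high; leave alone. Origin at the centre of its underside.
- spare_right: loose spare insert lying button down, stem up, near the tray's robot-side edge: 48 mm across, 39 mm high; leave alone. Origin at the centre of its underside.
- brush: loose hand brush lying on the table to the left of the tray; leave alone.
- mug: loose white mug, 95 mm high, 80 mm across, on the table far left; leave alone. Origin at the centre of its underside.
- oil: loose white bottle, 140 mm high, 50 mm across, on the table far right; leave alone. Origin at the centre of its underside.
Not all that is in view belongs to the job. What is shaped like the mill_tall but purple is not meant.

How it is judged:
On the way, in this order (a step that is already met when the one before it is completed fails the run):
1. the tallest mill's insert is pushed home (value of joint cap_tall above 0.0083 m), for 0.1 s.
2. the middle mill's insert is pushed home (value of joint cap_middle above 0.0083 m), for 0.1 s.
3. the shortest mill's insert is pushed home (value of joint cap_short above 0.0083 m), for 0.1 s.
At the end, for the whole second after the job is handed in: All three inserts are home (pushed at least 8.3 of 10 mm, gap under 1.7 mm), pressed in the order tallest, middle, shortest; the three mills stand upright (within 0.05 rad), at rest, within 30 mm of where they stood, and the other loose things are within 30 mm of their starts (value of joint each of cap_tall, cap_middle, cap_short above 0.0083 m and angle between each of mill_tall, mill_middle, mill_short's own z axis and vertical below 0.05 rad and distance of each of mill_tall, mill_middle, mill_short, open_left, open_right, spare_left, spare_right, brush, mug, oil from where it was at the start of the episode below 0.03 m and linear speed of each of mill_tall, mill_middle, mill_short below 0.02 m/s); the robot touches nothing.
It fails at once if a mill or its insert is pressed with more than 25 N (contact force between any of the fingers, the arm and mill_tall above 25 N or contact force between any of the fingers, the arm and mill_middle above 25 N or contact force between any of the fingers, the arm and mill_short above 25 N).
It fails at once if one of the three mills is lifted more than 12 mm (z of any of mill_tall, mill_middle, mill_short in the frame of tray above 0.018 m).
It fails at once if one of the three mills is tipped more than 0.25 rad or shifted more than 30 mm (angle between any of mill_tall, mill_middle, mill_short's own z axis and vertical above 0.25 rad or distance of any of mill_tall, mill_middle, mill_short from where it was at the start of the episode above 0.03 m).
It fails at once if one of the other loose things is moved more than 30 mm (distance of any of open_left, open_right, spare_left, spare_right, brush, mug, oil from where it was at the start of the episode above 0.03 m).
It also fails if it takes over 48 s, if anything falls off the work surface, if the arm or the gripper's body presses on something with over 40 N, if the wrist force passes 120 N, or if a joint passes its speed limit or range.

ROBOT

A 7-joint arm with a two-finger parallel gripper is mounted at the origin on the work surface. World frame = base frame: x ahead of the robot, y to its left, z up, the work surface at z = 0. Lengths are in m, angles in rad, forces in N, time in s.
With the tool pointing down it reaches from about 0.35 to 0.775 m from the base axis. Payload 3.1 kg.
Tool frame: the origin (TCP) lies at the very end of the fingers, on their centre line; the grasp point (between the pads) lies tcp_to_grasp behind it (tcp_to_grasp is the distance from the TCP to the grasp point, in m); z points along the fingers, y is the line along which they close (so a half turn about z gives the same grasp; the last joint's range is limited). The gripper opens to 85 mm and grips with 20 to 120 N. Pads are 22 mm wide; open, the fingers measure 114 mm over their backs; the gripper's body (76 mm by 85 mm) begins 54 mm behind the grasp point. The pads swing forward as they close: fully open they stand 13 mm farther back than shut.
Start: joints at [1.099, 0.311, 0.014, 1.512, -0.004, 1.319, -0.027], TCP at [0.229, -0.5, 0.231] pointing down, gripper open.
Joint ranges: [-2.7, 2.7], [-0.3, 1.91], [-1.27, 1.3], [0.12, 2.57], [-1.44, 4.58], [0.2, 2.03], [-3.05, 3.05]. Speed limits (rad/s): [2.79, 2.79, 3.14, 3.14, 3.14, 3.14, 3.14].

INTERFACE

Orientations are given as a unit quaternion [x, y, z, w].
In Python, from cell import reach, move_linear, move_joints, set_gripper, pause, ik, read_state, grab_frame, IKError, finish_job, tcp_to_grasp gives the robot as it stands. Calls block until the motion is done:
- reach(position, orientation): joint-space move of the TCP to a pose.
- move_linear(position, feed=0.15, frame=None): straight line of the TCP; frame=None keeps the orientation; feed is the mean speed in m/s.
- move_joints(angles): joint-space move.
- set_gripper(opening, grip_force=None): finger opening in m; grip_force is the grip in N (None keeps the last); returns when the fingers have stopped.
- pause(seconds).
- ik(position, orientation): joint angles nearest the present ones, or None.
- read_state(): the state.
- grab_frame(name): name is "scene" or "top" or "wrist"; returns a dict with "pixels" (400x640x3 uint8, red, green, blue), "range_z" (400x640 float32, m along the optical axis (not along the pixel's ray), 0 where there is no reading), "fx", "fy", "cx", "cy" (pixels), "rvec" (rotation vector, rad) and "tvec" (3), from world to camera coordinates, as OpenCV has them; the wrist camera has in their place "T_tool_cam" (4x4, takes a point from camera to tool coordinates, whose origin is the TCP and whose axes are the flange's). Camera axes: x right, y down, z forward; pixel columns grow to the right and rows downward; lengths in m; the calibration is good to about 2 mm. A picture is of the moment at which its call begins: read the wrist's pose just before it.
A pose or a line that the arm cannot do raises IKError and nothing moves.
- finish_job(): hands the job in; it is judged then, once.
The state is a dict: "clock": time; "joints": joint angles; "joint_vel": joint speeds; "effort": joint torques, N m; "tcp_pos": TCP position; "orientation": TCP orientation; "force": force on the tool from outside, world axes, zero at the start; "ft_torque": the same for the moment, N m; "finger_gap": finger opening in m; "finger_force": force on a finger pad.
Only numpy, scipy, OpenCV 4.12 (cv2) and the standard library are available. Lean on these libraries where they do the work, as an engineer would, in place of code of your own. Each camera call takes 0.05 s, during which the arm holds its last target. There are 200 camera calls.

## Working session

There is one attempt and no reset: what is moved stays moved. The work goes in short steps, each a Python script; the robot and the scene stay as the last script left them, time stands still between calls to the robot, and variables do not carry over. Pictures are saved under pics/ and viewed, at most 10 in all, crops included, and the job is handed in when it is done.

```bash
mkdir -p pics; ls
python3 - <<'E'
from cell import *
import cv2, numpy as np, pickle
s=read_state(); print(s['clock'],s['force'],s['orientation'],s['tcp_pos'],tcp_to_grasp)
d={}
for n in("top","scene"):
    f=grab_frame(n); d[n]=f; cv2.imwrite(f"pics/{n}0.png",f["pixels"][:,:,::-1])
    print(n,f["fx"],f["cx"],f["rvec"],f["tvec"])
pickle.dump(d,open("f0.pkl","wb"))
E
```

```text
pics
0.0 [-1.30386195e-02  2.72462325e-01  3.61249292e-05] [ 9.76988293e-01  2.13289726e-01 -2.94796641e-04 -1.13195192e-03] [ 0.22889761 -0.49930843  0.23022344] 0.0187
top 489.14487801345103 313.8397743185632 [ 2.16650826 -2.14234539  0.12482297] [0.00178496 0.55265821 1.2929835 ]
scene 428.1498352916518 318.87286414472914 [ 1.84004546  1.8337985  -0.63530312] [ 0.01519724 -0.31684174  1.61224875]
```

View pics/top0.png

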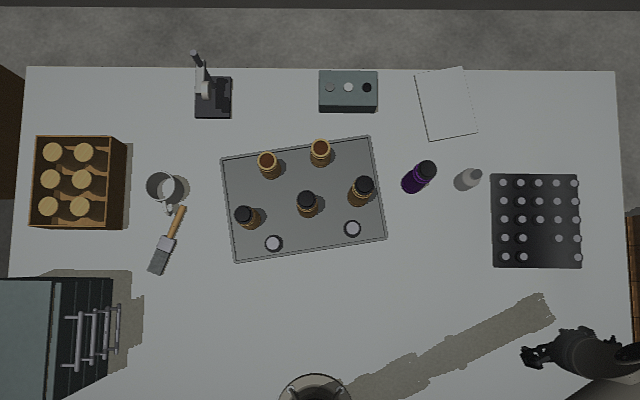

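View pics/scene0.png

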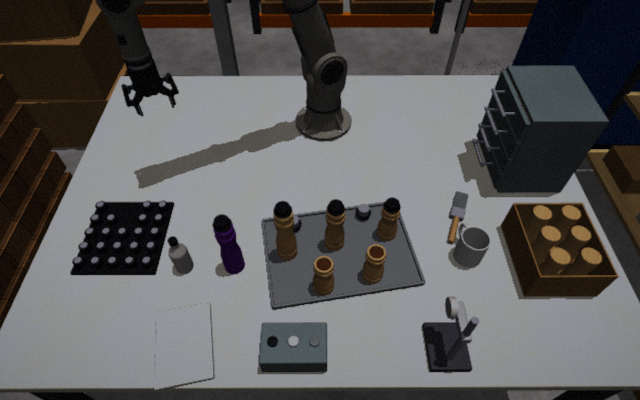

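The top view shows three black-topped beech mills on the tray at about (245,213), (306,200) and (364,184). The purple look-alike stands off the tray at (425,170), and the open mills are at (268,160) and (320,150). Next I measure the tops by depth and check them in an enlarged crop.

```bash
cat > h.py <<'E'
import numpy as np, cv2
def cloud(f):
    v,u=np.mgrid[0:400,0:640]; z=f["range_z"]
    c=np.stack([(u-f["cx"])/f["fx"]*z,(v-f["cy"])/f["fy"]*z,z],-1)
    R=cv2.Rodrigues(np.array(f["rvec"],float))[0]
    return (c-np.array(f["tvec"]).ravel())@R
E
python3 - <<'E'
import pickle,cv2,numpy as np
from h import cloud
d=pickle.load(open("f0.pkl","rb"))
for n,pts in(("top",[(245,213),(306,200),(364,184),(425,170)]),("scene",[(390,204),(335,207),(284,208),(222,221)])):
    f=d[n];P=cloud(f);px=f["pixels"].astype(int)
    for u,v in pts:
        sl=np.s_[v-16:v+17,u-16:u+17]
        p=P[sl].reshape(-1,3);c=px[sl].reshape(-1,3);ok=f["range_z"][sl].ravel()>0
        zt=np.percentile(p[ok,2],99.5); m=ok&(p[:,2]>zt-.006)
        lo,hi=p[m].min(0),p[m].max(0)
        print(n,(u,v),"ztop %.4f"%np.median(p[m,2]),m.sum(),"mean",p[m].mean(0).round(4),"mid",((lo+hi)/2).round(4),"ext",(hi-lo).round(3),"rgb",c[m].mean(0).round())
P=cloud(d["top"])
for n,u,v in(("tray floor",280,210),("table",200,280),("tray floor2",335,215)): print(n,P[v,u].round(4))
a=d["top"]["pixels"][125:270,215:445,::-1]
cv2.imwrite("pics/crop.png",cv2.resize(a,None,fx=3.4,fy=3.4,interpolation=cv2.INTER_CUBIC))
E
```

```text
top (245, 213) ztop 0.1547 139 mean [0.5123 0.1841 0.1549] mid [0.5123 0.1835 0.1559] ext [0.035 0.035 0.007] rgb [38. 38. 40.]
top (306, 200) ztop 0.1901 166 mean [0.5476 0.0268 0.1903] mid [0.5476 0.0269 0.1919] ext [0.036 0.036 0.009] rgb [35. 36. 37.]
top (364, 184) ztop 0.2236 180 mean [ 0.5788 -0.1101  0.2236] mid [ 0.5799 -0.1102  0.2246] ext [0.036 0.037 0.008] rgb [31. 32. 33.]
top (425, 170) ztop 0.2196 152 mean [ 0.6183 -0.2593  0.2199] mid [ 0.6181 -0.2595  0.2222] ext [0.036 0.036 0.01 ] rgb [35. 35. 36.]
scene (390, 204) ztop 0.1545 116 mean [0.5131 0.1835 0.1545] mid [0.5117 0.1835 0.1558] ext [0.039 0.034 0.008] rgb [20. 20. 22.]
scene (335, 207) ztop 0.1904 125 mean [0.5479 0.0259 0.1904] mid [0.5469 0.0256 0.1906] ext [0.036 0.037 0.007] rgb [20. 20. 22.]
scene (284, 208) ztop 0.2231 143 mean [ 0.5797 -0.1105  0.2229] mid [ 0.5808 -0.1101  0.2237] ext [0.039 0.036 0.008] rgb [19. 20. 22.]
scene (222, 221) ztop 0.2194 146 mean [ 0.6191 -0.2604  0.2193] mid [ 0.6191 -0.2606  0.2198] ext [0.037 0.037 0.007] rgb [20. 20. 22.]
tray floor [0.54   0.1019 0.0029]
table [ 0.3452  0.3178 -0.0027]
tray floor2 [ 0.5271 -0.0505  0.0088]
```

View pics/crop.png

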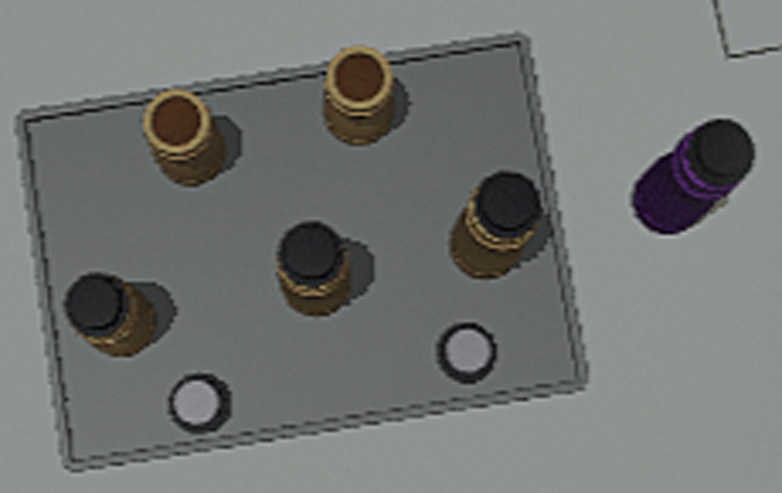

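The crop confirms three beech mills with black tops. Tall is on the right at (364,184), z≈0.224 and expected 0.225. Middle is in the centre at (306,200), z≈0.190. Short is on the left at (245,213), z≈0.155. The purple one at (425,170) is off the tray and not meant. The two cameras agree to about 1 mm, so I press the tall one first.

```bash
cat > press.py <<'E'
from cell import *
import numpy as np
Q=[1,0,0,0]
def press(x,y,h):                      # h: nominal height of the proud top
    move_linear([x,y,h+.012],feed=.1)
    pause(.2); b=np.array(read_state()["force"]); z=h+.009; tr=[]
    while z>h-.018:
        move_linear([x,y,z],feed=.015)
        s=read_state(); F=np.array(s["force"])-b
        tr.append((round(s["tcp_pos"][2]*1e3,1),round(float(F[2]),1)))
        if np.linalg.norm(F)>6.3: break
        z-=.001
    print(tr,"F",F.round(2),"clock",s["clock"])
    move_linear([x,y,.29],feed=.12)
E
python3 - <<'E'
from press import *
p=read_state()["tcp_pos"]
move_linear([p[0],p[1],.30],feed=.2)
set_gripper(0)
reach([.5795,-.1102,.29],Q); s=read_state(); print(s["clock"],s["tcp_pos"],s["joints"],s["finger_gap"],s["force"])
press(.5795,-.1102,.225); print(read_state()["clock"])
E
```

```text
3.2583 [ 0.57918448 -0.11197015  0.2899766 ] [ 0.38549485  0.39591322 -0.33547798  1.27021037  0.12885521  1.49628681
 -1.50867344] 0.00019289454536904646 [-0.26464654 -1.31433661  0.16582125]
[(np.float64(233.8), 0.0), (np.float64(232.9), -0.8), (np.float64(231.9), -0.7), (np.float64(230.9), 0.2), (np.float64(229.9), 0.0), (np.float64(228.9), 0.2), (np.float64(227.9), -1.0), (np.float64(226.9), 0.4), (np.float64(225.9), -0.7), (np.float64(224.9), -0.8), (np.float64(223.9), -0.5), (np.float64(223.0), -0.4), (np.float64(222.3), 0.7), (np.float64(221.2), 1.7), (np.float64(220.0), 1.9), (np.float64(218.9), 1.7), (np.float64(217.9), 1.3), (np.float64(216.9), 1.5), (np.float64(215.9), 1.5), (np.float64(215.0), 2.2), (np.float64(213.9), 1.4), (np.float64(213.1), 2.5), (np.float64(212.3), 4.6), (np.float64(211.4), 4.3), (np.float64(210.7), 6.5)] F [-0.23  0.73  6.53] clock 10.4917
11.3083
```

The force trace fits: contact at about 223.5 mm, sliding, then 6.5 N at 210.7 mm, which is what home plus spring give would predict. I check the tall top by depth before starting the middle.

```bash
cat > chk.py <<'E'
from cell import grab_frame
from h import cloud
import numpy as np, cv2
def chk(x,y,n="scene",save=None):
    f=grab_frame(n); P=cloud(f); 
    if save: cv2.imwrite(save,f["pixels"][:,:,::-1])
    m=(f["range_z"]>0)&(np.hypot(P[...,0]-x,P[...,1]-y)<.016)&(P[...,2]<.24)
    z=P[m][:,2]; zt=np.percentile(z,99); m2=z>zt-.006
    print(n,(x,y),"ztop %.4f"%np.median(z[m2]),P[m][m2].mean(0).round(4),m2.sum())
E
python3 - <<'E'
from press import *; from chk import chk
move_linear([.5476,.0264,.24],feed=.15)
chk(.5795,-.1102); chk(.5795,-.1102,"top")
E
```

```text
scene (0.5795, -0.1102) ztop 0.2154 [ 0.5797 -0.1102  0.2157] 90
top (0.5795, -0.1102) ztop 0.2165 [ 0.5798 -0.1108  0.2165] 95
```

Run:
```python
from press import *; from chk import chk
press(.5476,.0264,.190)
move_linear([.5125,.1837,.24],feed=.15)
chk(.5476,.0264); chk(.5476,.0264,"top"); print(read_state()["clock"])
```

```text
[(np.float64(198.9), -0.0), (np.float64(197.9), 0.3), (np.float64(196.9), -0.6), (np.float64(195.9), 0.4), (np.float64(194.9), -0.2), (np.float64(193.9), -0.5), (np.float64(192.9), 1.2), (np.float64(191.9), 0.3), (np.float64(190.9), 0.8), (np.float64(190.0), 0.3), (np.float64(189.2), 2.0), (np.float64(188.2), 2.5), (np.float64(187.0), 2.6), (np.float64(186.0), 2.7), (np.float64(184.9), 3.0), (np.float64(184.0), 1.8), (np.float64(183.0), 2.0), (np.float64(181.9), 1.6), (np.float64(180.9), 3.1), (np.float64(179.9), 2.0), (np.float64(178.9), 2.0), (np.float64(178.1), 3.6), (np.float64(177.3), 4.9), (np.float64(176.3), 5.8), (np.float64(175.6), 6.8)] F [-0.98  0.86  6.8 ] clock 19.6333
scene (0.5476, 0.0264) ztop 0.1802 [0.5475 0.0265 0.1802] 86
top (0.5476, 0.0264) ztop 0.1809 [0.5467 0.0271 0.1812] 83
22.1167
```

The middle insert is home: its top is at 0.180 (expected 0.180) and the force climbed after the stop. Now the short one.

Run:
```python
from press import *; from chk import chk
press(.5125,.1837,.155)
move_linear([.42,.1,.30],feed=.2)
for p in((.5125,.1837),(.5476,.0264),(.5795,-.1102)): chk(*p,save="pics/end.png")
print(read_state()["clock"])
```

```text
[(np.float64(163.8), 0.4), (np.float64(162.9), 0.2), (np.float64(161.9), 0.7), (np.float64(160.9), 0.2), (np.float64(159.9), 1.3), (np.float64(158.9), 0.2), (np.float64(157.9), 1.0), (np.float64(156.9), 0.2), (np.float64(155.9), 0.5), (np.float64(154.9), 0.6), (np.float64(154.1), 1.3), (np.float64(153.3), 2.4), (np.float64(152.1), 1.6), (np.float64(151.0), 1.9), (np.float64(150.0), 2.3), (np.float64(149.0), 1.9), (np.float64(147.9), 3.0), (np.float64(146.9), 2.4), (np.float64(145.9), 2.8), (np.float64(144.9), 2.6), (np.float64(143.9), 2.8), (np.float64(143.1), 3.0), (np.float64(142.2), 5.6), (np.float64(141.4), 6.6)] F [-0.42  1.05  6.6 ] clock 29.3
scene (0.5125, 0.1837) ztop 0.1456 [0.512  0.1841 0.1457] 69
scene (0.5476, 0.0264) ztop 0.1800 [0.5478 0.0268 0.1801] 90
scene (0.5795, -0.1102) ztop 0.2153 [ 0.5794 -0.1105  0.2153] 100
31.6167
```

View pics/end.png

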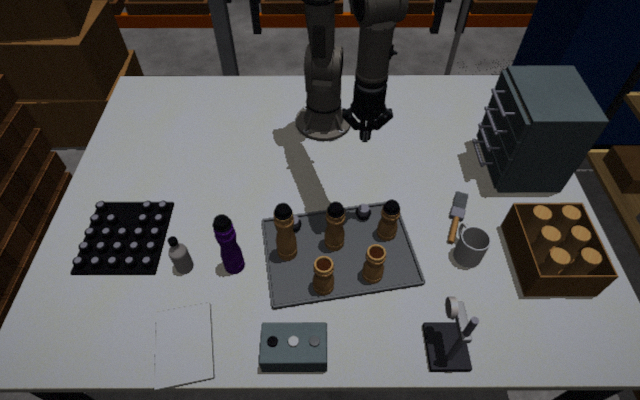

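The final view shows all three mills upright at their old pixels, (284,208), (335,207) and (390,204). Their tops are at 0.215, 0.180 and 0.146 m, as expected when home. The arm is clear at (368,125).

```bash
python3 -c "
from cell import *
print(finish_job())"
```

```text
the job is handed in; nothing more can be done
None
```

The job is handed in: all three inserts were pressed home in the order tall, middle, short with about 7 N at most, the mills stand where they were, and the arm finished clear; the judge's verdict was not shown.

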